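Feed a specimen block under the marking machine's guard with the push stick

ROBOT

A 6-joint arm with a two-finger parallel gripper is mounted at the origin on the work surface. World frame = base frame: x ahead of the robot, y to its left, z up, the work surface at z = 0. Lengths are in m, angles in rad, forces in N, time in s.
With the tool pointing down it reaches from about 0.35 to 0.775 m from the base axis. Payload 5.5 kg.
Tool frame: the origin (TCP) lies midway between the tips of the shut fingers; the grasp point (between the pads) lies 19 mm behind it (env.hold_point_z is the distance from the TCP to the grasp point, in m); x points along the fingers, y is the direction in which the jaws open and shut, and the axes are right-handed (so a half turn about x gives the same grasp; the last joint's range is limited). The gripper opens to 85 mm and grips with 20 to 120 N. Pads are 22 mm wide; open, the fingers measure 114 mm over their backs; the gripper's body (76 mm by 85 mm) begins 54 mm behind the grasp point. The pads swing forward as they close: fully open they stand 13 mm farther back than shut.
Start: joints at [1.063, 0.313, 0.046, 1.304, 0, 1.431], TCP at [0.207, 0.537, 0.231] pointing down, gripper open.
Joint ranges: [-2.76, 2.76], [-0.86, 1.69], [-1.03, 1.26], [-2.2, 2.34], [-1.47, 1.5], [-3.14, 3.14]. Speed limits (rad/s): [2.57, 2.57, 3.14, 3.14, 3.14, 3.14].

INTERFACE

Orientations are given as a unit quaternion [w, x, y, z].
In Python, from workcell import env, eyes, job gives the robot as it stands.
- The arm moves only by the tool drive_tool, never from a script. Its argument "increments" is text: rows parted by semicolons, each of 7 numbers parted by spaces: the turn, a rotation vector about the tool's x, y, z in rad, then the shift along the tool's x, y, z in m, then the opening, from 0 (shut) to 1 (fully open). A call has 1 to 12 rows; each row is the pose to reach, as a shift and turn from the pose commanded when the call began, along the tool's axes at that moment; what a row does not reach only later rows make up. A row lasts 1/8 s, in which the tool goes at most 62.5 mm and 10.7 degrees, less where a joint would pass 70% of its speed; a pose out of reach is approached as far as the arm can. A call with a gripper value outside its range is refused whole. The fingers move at their own pace and stop on an object; "newtons" is the grip in N (left out, the last holds). Time passes only in rows, so rows that repeat a pose let the fingers close. It gives the time, the measured TCP pose, the force and the opening at its end, in the units of the state.
- env.get_state(): the state, without advancing time (a new reading comes with each control period).
- eyes.read_camera(name): name is "scene" or "top" or "wrist"; returns the picture (400x640x3 uint8, red, green, blue); there is no depth.
- eyes.camera_info(name): a dict with "camera_matrix" (3x3 intrinsics, pixels), "distortion" ([k1, k2, p1, p2, k3] as OpenCV has them; the pictures are not rectified), "origin" and "attitude" of the camera in the world. Camera axes: x right, y up, looking along -z (the intrinsics and any distortion apply to the point x, -y, -z); pixel columns grow to the right and rows downward; lengths in m; the calibration is good to about 2 mm. A picture is of the moment at which its call begins: read the wrist's pose just before it. camera_info takes no time and is no camera call; for the wrist camera it gives the pose at the moment of the call.
- job.hand_in(): hands the job in, once; it reports no verdict.
The state is a dict: "clock": time; "joint_pos": joint angles; "qvel": joint speeds; "tau": joint torques, N m; "tcp_pos": TCP position; "orientation": TCP orientation; "wrist_force": force on the tool from outside, world axes, zero at the start; "ft_torque": the same for the moment, N m; "finger_gap": finger opening in m.
Only numpy, scipy, OpenCV 4.12 (cv2) and the standard library are available. Lean on these libraries where they do the work, as an engineer would, in place of code of your own. Each camera call takes 0.05 s, during which the arm holds its last target. There are 200 camera calls.

TASK

Pick up the wooden push stick by its upright fin and use it to feed the steel specimen block gently along the feed deck and under the clear guard of the marking machine until the spring catch inside snaps out behind it, then press it firmly home against the rubber bumpers with the stick, for a moment with 10 N or more but never pushing over 25 N; only the stick may touch the block. Then draw the stick out so that the block stays held by the catch, and lay the stick back flat on the bench, clear of the machine, leaving the other things alone.

Things in the scene. Friction and masses are not known exactly. Their poses are not given: they have to be found in the camera images.
- marker: The marking machine, fixed on the bench; place and heading vary. Origin at bench level under the middle of the guard's mouth; +x is the feed direction (into the guard), z up. Its flat feed deck, 150 mm wide, top 25 mm above the bench, runs from x = -145 to +205 mm. The white column and marking head, 222 mm high, stand over x = 90 to 240 mm; the head is 90 mm and more above the bench.
- mouth (a point): Middle of the mouth on the deck surface (25 mm above the bench), axes as the machine. A channel 43 mm wide runs from here 175 mm in +x under a clear guard: opening 24 mm high, walls 16 mm thick, guard's top 29 mm above the deck (39 mm at the dark bar over the mouth). Two low flared lead-in walls, 14 mm high, about 74 mm apart at x = -62 mm, narrow to the mouth.
- stop_zone (a point): Point on the deck 79 mm inside the mouth, the mean place of the catch's holding face; the real one is up to 9 mm either way along x (set anew each time, not measured). The catch, in the -y wall, stands out 7 mm, its ramp starts 20 mm before the face. An ejector pushes the block back (1 to 5 N) over its last 20 mm. 2 mm past the catch point, rubber bumpers (5 N per mm) mark fully home.
- block_mid (a point): Centre of the plain steel specimen block, 50 mm long (x), 40 wide (y), 16 high, about 0.25 kg. It starts on the deck before the mouth, up to 0.1 rad and 5 mm off line. Feeding takes up to about 10 N before the bumpers; pushing it over 25 N is too hard. Caught, its centre is 95 to 115 mm past the mouth. Let go too early, it is not held and the ejector drives it back.
- stick_grip (a point): Grip point in the fin of the wooden push stick, 42 mm above its underside. The stick is a flat lath 210 mm long (x), 20 wide (y), 14 high, 0.1 kg; its square nose is 150 mm ahead (+x) of this point, its tail 60 mm behind. The upright fin around this point is 50 mm long (x), 14 mm thick (y), its top 65 mm above the underside. It starts flat on the bench, z up.
- catch (a joint): The spring catch: 0 = sprung out into the channel; grows as it is pushed aside into the wall (m, up to 0.010; about 0.004 to 0.007 while the block passes). It springs back to 0 once the block's rear has passed its face.
- puck: Bystander: a grey mounted specimen puck, 32 mm across, 22 mm high, standing on the bench. Origin under its centre.
- bottle: Bystander: a closed white bottle, 56 mm across, 140 mm high. Origin under its centre.
- notebook: Bystander: a red-covered notebook lying flat, 114 x 164 x 18 mm. Origin under its centre.

How it is judged:
By the outcome, as a careful person would: the job done as asked, in the order asked, and still so for the second after the job is handed in, with the robot touching nothing.
It also fails if it takes over 70 s, if anything falls off the work surface, if the arm or the gripper's body presses on something with over 40 N, if the wrist force passes 120 N, or if a joint passes its speed limit or range.

## Working session

There is one attempt and no reset: what is moved stays moved. The work goes in short steps, Python scripts to look and compute and a tool call to move; the robot and the scene stay as the last step left them, time stands still between calls to the robot, and variables do not carry over. Pictures are saved under pics/ and viewed, and the job is handed in when it is done.

Besides the shell and the picture viewer there is one more tool, called after "Emit:" by a JSON object that holds its "fn" and its "kwargs". drive_tool: Moves the arm, as the interface text tells. Its arguments: {"type":"object","properties":{"increments":{"type":"string"},"newtons":{"type":"number"}},"required":["increments"]}

```bash
mkdir -p pics; ls
python3 - <<'E'
from workcell import env, eyes, job
import cv2
for n in ("scene","top"):
    im=eyes.read_camera(n); cv2.imwrite(f"pics/{n}0.png",im[:,:,::-1]); i=eyes.camera_info(n); print(n,i)
print(env.get_state(), env.hold_point_z)
E
```

```text
pics
scene {'camera_matrix': array([[407.43821344,   0.        , 321.0917502 ],
       [  0.        , 407.43821344, 204.32467946],
       [  0.        ,   0.        ,   1.        ]]), 'distortion': array([0.03667967, 0.        , 0.        , 0.        , 0.        ]), 'origin': array([ 0.93075223, -0.55204585,  0.59514811]), 'attitude': array([0.86429627, 0.38297767, 0.13664857, 0.29605276])}
top {'camera_matrix': array([[442.46595207,   0.        , 320.79897822],
       [  0.        , 442.46595207, 199.09960068],
       [  0.        ,   0.        ,   1.        ]]), 'distortion': array([0.01916271, 0.        , 0.        , 0.        , 0.        ]), 'origin': array([ 0.38729441, -0.09386056,  0.8890067 ]), 'attitude': array([-0.69108961, -0.07915181,  0.07907633,  0.71405678])}
{'clock': 0.1, 'joint_pos': array([1.06341157e+00, 3.13936280e-01, 4.51155911e-02, 1.30361568e+00,
       2.88255608e-05, 1.43119746e+00]), 'qvel': array([ 1.49415860e-03, -8.77811947e-04,  3.42058615e-03,  2.75813806e-03,
        6.20547205e-05, -1.60619411e-03]), 'tau': array([ 2.31988575e-03, -4.81725240e+01,  2.99244332e+01,  1.27540759e-02,
       -2.07869712e-04,  9.13221498e-06]), 'tcp_pos': array([0.20652111, 0.53615054, 0.23050121]), 'orientation': array([ 0.69499024,  0.12875375,  0.6953782 , -0.1298468 ]), 'wrist_force': array([-0.33569141, -1.22756806, -0.50964746]), 'ft_torque': array([-0.00305273,  0.04046032, -0.01548987]), 'finger_gap': 0.08557875626435274} 0.0187
```

View pics/scene0.png

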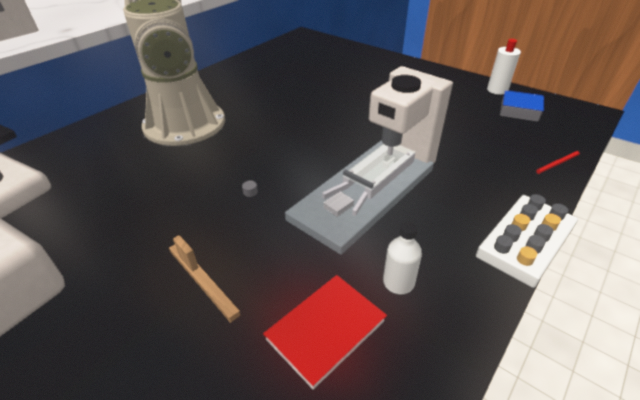

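View pics/top0.png

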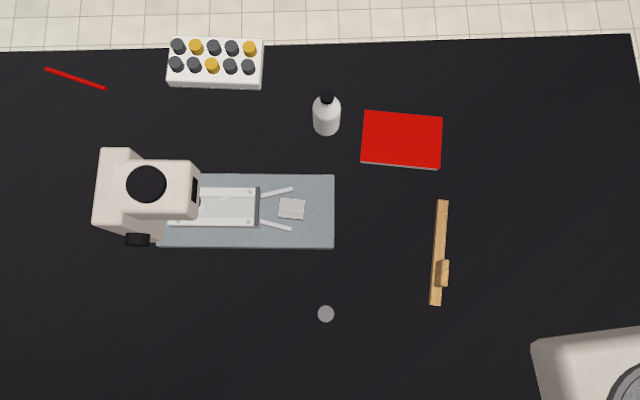

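The scene view shows the stick, block, machine, puck, bottle and notebook. In the top view the stick runs from (443,200) to (435,305), the block is at (292,209), and the deck spans x 157–334 and y 175–248. I'll enlarge the relevant parts.

```bash
cat > h.py <<'E'
import numpy as np, cv2
from scipy.spatial.transform import Rotation as R
from workcell import env, eyes, job
def rot(q): return R.from_quat(q,scalar_first=True)
def ray(n,uv,z,info=None):
    i=info or eyes.camera_info(n)
    p=cv2.undistortPoints(np.array(uv,float).reshape(-1,1,2),i["camera_matrix"],i["distortion"])[:,0]
    d=rot(i["attitude"]).apply(np.c_[p[:,0],-p[:,1],-np.ones(len(p))])
    o=i["origin"]; return o+d*((np.asarray(z)-o[2])/d[:,2])[:,None]
def proj(n,P,info=None):
    i=info or eyes.camera_info(n)
    c=rot(i["attitude"]).inv().apply(np.atleast_2d(P)-i["origin"])*[1,-1,-1]
    return cv2.projectPoints(c,np.zeros(3),np.zeros(3),i["camera_matrix"],i["distortion"])[0][:,0]
def crop(im,x0,y0,w,h,s,name):
    c=cv2.resize(im[y0:y0+h,x0:x0+w],None,fx=s,fy=s,interpolation=cv2.INTER_CUBIC); cv2.imwrite("pics/"+name,c)
E
python3 - <<'E'
from h import *
im=cv2.imread("pics/top0.png")
crop(im,400,190,100,130,4.5,"c1.png")
crop(im,150,165,195,95,4,"c2.png")
E
```

```text
(no output)
```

View pics/c1.png

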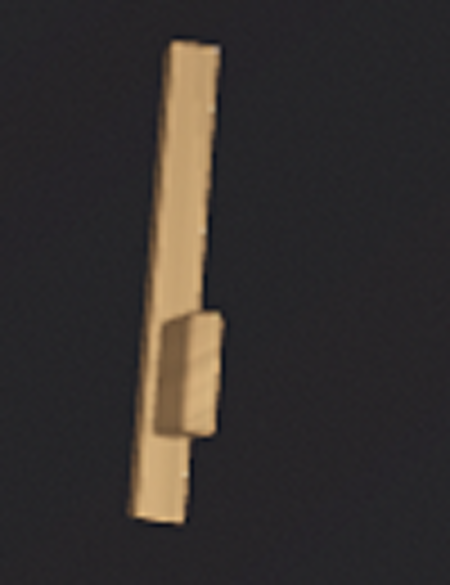

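View pics/c2.png

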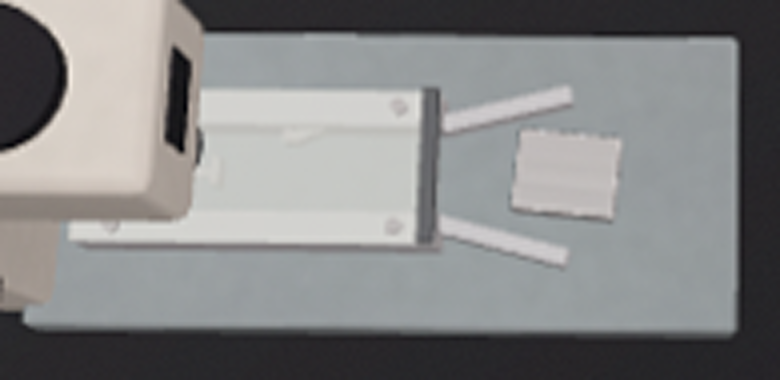

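```bash
cat > m.py <<'E'
from h import *
im=cv2.imread("pics/top0.png"); s4=lambda a,x0,y0,s:(np.array(a,float)+.5)/s-.5+[x0,y0]
S=ray("top",s4([(172,42),(219,47),(184,522),(139,517)],400,190,4.5),.014)
F=ray("top",s4([(190,312),(223,315),(214,436),(182,434)],400,190,4.5),.065)
nose=(S[0]+S[1])/2; tail=(S[2]+S[3])/2; d=nose-tail; print("stick len",np.linalg.norm(d),"w",np.linalg.norm(S[0]-S[1]),np.linalg.norm(S[2]-S[3]),"yaw",np.arctan2(d[1],d[0]));print(nose,tail)
print("fin mid",F.mean(0), "expected",tail+d*60/210, F)
D=ray("top",s4([(738,38),(737,331),(204,34),(30,325)],150,165,4),.025); print("deck",D, np.linalg.norm(D[0]-D[1]))
e=D[2]-D[0]; print("yaw",np.arctan2(e[1],e[0])); e=D[3]-D[1]; print("yaw",np.arctan2(e[1],e[0])); e=D[1]-D[0]; print("yaw perp",np.arctan2(e[1],e[0]))
B=ray("top",s4([(520,130),(622,139),(613,220),(511,210)],150,165,4),.041); print("block",B.mean(0),[np.linalg.norm(B[i]-B[(i+1)%4]) for i in range(4)])
e=B[0]-B[1]+B[3]-B[2]; print("yaw",np.arctan2(e[1],e[0]))
G=ray("top",s4([(420,88),(420,243),(205,88)],150,165,4),.054); print("guard",G)
b=ray("top",s4([(440,88),(440,247)],150,165,4),.064); print("bar",b)
E
python3 m.py
```

```text
stick len 0.20930000280704777 w 0.02103125131454732 0.019091498812395333 yaw -0.16355732259268485
[ 0.57781648 -0.34416613  0.014     ] [ 0.37130973 -0.310086    0.014     ]
fin mid [ 0.42927402 -0.31933425  0.065     ] expected [ 0.43031166 -0.31982318  0.014     ] [[ 0.45443108 -0.31672234  0.065     ]
 [ 0.45278963 -0.33009183  0.065     ]
 [ 0.40434598 -0.32167501  0.065     ]
 [ 0.40552937 -0.30884784  0.065     ]]
deck [[ 0.63536777 -0.12568153  0.025     ]
 [ 0.48680182 -0.1193973   0.025     ]
 [ 0.64643221  0.14498642  0.025     ]
 [ 0.50126133  0.22552332  0.025     ]] 0.14869879762558383
yaw 1.5299407847302409
yaw 1.5288995925449413
yaw perp 3.0993185840040245
block [ 0.56421789 -0.0385414   0.041     ] [np.float64(0.05043489525910405), np.float64(0.04059861265459518), np.float64(0.049969929177484315), np.float64(0.04015499196297406)]
yaw 1.443109398268222
guard [[0.60689936 0.03117776 0.054     ]
 [0.53045321 0.03109648 0.054     ]
 [0.61035047 0.13572871 0.054     ]]
bar [[0.6039512  0.02006237 0.064     ]
 [0.52651606 0.02017442 0.064     ]]
```

```bash
cat >> h.py <<'E'
def plan(pos,yaw,yhint=None):
    """increment (turn, shift) to take the tool pointing down with tool z horizontally at 'yaw' (world heading of tool z); pos=TCP"""
    s=env.get_state(); T=rot(s["orientation"])
    z=np.array([np.cos(yaw),np.sin(yaw),0]); x=np.array([0,0,-1.]); y=np.cross(z,x)
    G=R.from_matrix(np.c_[x,y,z]); 
    return (T.inv()*G).as_rotvec().round(4), T.inv().apply(np.array(pos)-s["tcp_pos"]).round(4)
def st():
    s=env.get_state(); z=rot(s["orientation"]).as_matrix()[:,2]
    print("t",round(s["clock"],2),"tcp",s["tcp_pos"].round(4),"zyaw",round(np.arctan2(z[1],z[0]),4),"F",s["wrist_force"].round(2),"gap",round(s["finger_gap"],4),"q",s["joint_pos"].round(3))
E
python3 - <<'E'
from h import *
st(); print(rot(env.get_state()["orientation"]).as_matrix().round(3))
for y in (-.1636,-.1636+np.pi): print(y,plan((.4298,-.3196,.15),y))
E
```

```text
t 0.1 tcp [0.2065 0.5362 0.2305] zyaw -0.3678 F [-0.34 -1.23 -0.51] gap 0.0856 q [1.063 0.314 0.045 1.304 0.    1.431]
[[-0.001  0.36   0.933]
 [-0.001  0.933 -0.36 ]
 [-1.    -0.002 -0.   ]]
-0.1636 (array([-0.2042, -0.0004,  0.0016]), array([ 0.0815, -0.7181,  0.5161]))
2.977992653589793 (array([2.9374e+00, 2.3000e-03, 6.0000e-04]), array([ 0.0815, -0.7181,  0.5161]))
```

Emit:
{"fn": "drive_tool", "kwargs": {"increments": "0 0 0 0 -0.438 0.355 1;0 0 0 0 -0.438 0.355 1;0 0 0 0 -0.438 0.355 1;0 0 0 0 -0.438 0.355 1;0 0 0 0 -0.438 0.355 1;0 0 0 0 -0.438 0.355 1;0 0 0 0 -0.438 0.355 1;0 0 0 0 -0.438 0.355 1;0 0 0 0 -0.438 0.355 1;-0.204 0 0 0.08 -0.718 0.516 1;-0.204 0 0 0.08 -0.718 0.516 1;-0.204 0 0 0.08 -0.718 0.516 1", "newtons": 100}}

```text
clock: 1.6
tcp_pos: [0.4068, -0.1697, 0.1885]
orientation: [0.705, 0.058, 0.705, -0.058]
wrist_force: [1.4, 0.2, 0.3]
finger_gap: 0.0855
```

Run:
```python
from h import *
st(); print(plan((.4298,-.3196,.15),-.1636))
```

```text
t 1.6 tcp [ 0.4068 -0.1697  0.1885] zyaw -0.1636 F [1.36 0.19 0.29] gap 0.0855 q [-0.578  0.074 -0.359  1.138  0.    -0.414]
(array([-0.    ,  0.0004, -0.0002]), array([ 0.0385, -0.1441,  0.0471]))
```

Emit:
{"fn": "drive_tool", "kwargs": {"increments": "0 0 0 0.038 -0.144 0.047 1;0 0 0 0.038 -0.144 0.047 1;0 0 0 0.038 -0.144 0.047 1;0 0 0 0.038 -0.144 0.047 1;0 0 0 0.038 -0.144 0.047 1"}}

```text
clock: 2.22
tcp_pos: [0.4293, -0.3166, 0.1507]
orientation: [0.704, 0.058, 0.705, -0.057]
wrist_force: [0.5, 0.7, -0.7]
finger_gap: 0.0856
```

Run:
```python
from h import *
st(); i=eyes.camera_info("wrist"); im=eyes.read_camera("wrist")[:,:,::-1].copy(); print(i)
cv2.imwrite("pics/w1.png",im)
s=np.array([.4298,-.3196]); c=np.array([np.cos(-.1636),np.sin(-.1636)]); n=np.array([-c[1],c[0]])
P=lambda x,y,z: [*(s+c*x+n*y),z]
print(proj("wrist",[P(150,0,.014) if 0 else P(.15,.01,.014),P(.15,-.01,.014),P(-.06,-.01,.014),P(-.06,.01,.014),P(.025,.007,.065),P(.025,-.007,.065),P(-.025,-.007,.065),P(-.025,.007,.065)],i).round(1))
print(plan((.4298,-.3196,.0233),-.1636))
```

```text
t 2.23 tcp [ 0.4293 -0.3166  0.1507] zyaw -0.1638 F [ 0.49  0.66 -0.75] gap 0.0856 q [-0.786  0.273 -0.211  1.089  0.    -0.622]
{'camera_matrix': array([[293.13270716,   0.        , 317.5482356 ],
       [  0.        , 293.13270716, 205.48204692],
       [  0.        ,   0.        ,   1.        ]]), 'distortion': array([0.00303469, 0.        , 0.        , 0.        , 0.        ]), 'origin': array([ 0.34712872, -0.30390604,  0.29283279]), 'attitude': array([ 0.75193975, -0.12416288, -0.10612741,  0.63867611])}
[[324.  319.3]
 [306.7 319.3]
 [304.2 133.1]
 [325.8 133.2]
 [322.9 240.4]
 [306.6 240.4]
 [305.9 183.7]
 [323.4 183.7]]
(array([ 0.0006, -0.0007, -0.0009]), array([ 0.1277, -0.0033,  0.0009]))
```

View pics/w1.png

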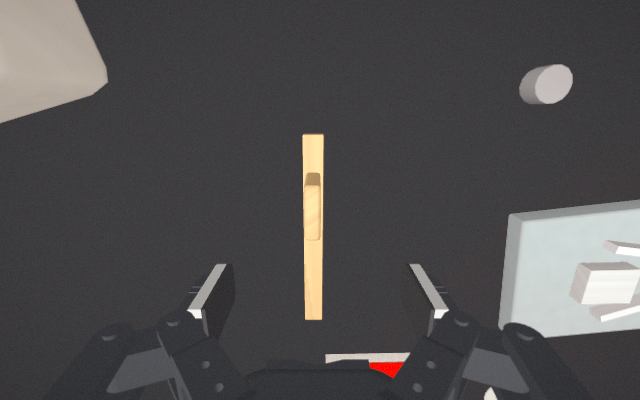

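The wrist view shows the nose at (304–322, 319), the tail at (303–324, 134) and the fin at about x = 313. All of these are within about 1 px of the prediction, so I'll descend.

Emit:
{"fn": "drive_tool", "kwargs": {"increments": "0 0 0 0.05 0 0 1;0 0 0 0.06 0 0 1;0 0 0 0.06 0 0 1;0 0 0 0.06 0 0 1"}}

```text
clock: 2.78
tcp_pos: [0.4308, -0.318, 0.0927]
orientation: [0.705, 0.057, 0.704, -0.058]
wrist_force: [-0.6, -0.4, 0.7]
finger_gap: 0.0854
```

Run:
```python
from h import *
st(); 
print(plan((.4298,-.3194,.0243),-.1636))
```

```text
t 2.77 tcp [ 0.4308 -0.318   0.0927] zyaw -0.1632 F [-0.64 -0.38  0.66] gap 0.0854 q [-0.786  0.319 -0.3    0.95   0.    -0.623]
(array([0.0004, 0.0021, 0.0014]), array([ 0.0684, -0.0015, -0.0009]))
```

Emit:
{"fn": "drive_tool", "kwargs": {"increments": "0 0 0 0.04 -0.001 0 1;0 0 0 0.067 -0.001 0 1;0 0 0 0.067 -0.001 0 1;0 0 0 0.067 -0.001 0 0.1;0 0 0 0.067 -0.001 0 0.1;0 0 0 0.067 -0.001 0 0.1;0 0 0 0.067 -0.001 0 0.1;0 0 0 0.067 -0.001 0 0.1;0 0 0 0.067 -0.001 0 0.1", "newtons": 100}}

```text
clock: 3.9
tcp_pos: [0.4299, -0.3188, 0.0244]
orientation: [0.705, 0.058, 0.705, -0.058]
wrist_force: [-1.5, 1.0, 4.8]
finger_gap: 0.013
```

Run:
```python
from h import *
for k in range(4): st(); eyes.read_camera("top")
```

```text
t 3.9 tcp [ 0.4299 -0.3188  0.0244] zyaw -0.1639 F [-1.47  1.02  4.78] gap 0.013 q [-0.788  0.391 -0.385  0.793  0.    -0.624]
t 3.95 tcp [ 0.4299 -0.3188  0.0245] zyaw -0.1638 F [-0.65  0.37  5.2 ] gap 0.0127 q [-0.788  0.391 -0.385  0.793  0.    -0.624]
t 4.0 tcp [ 0.4299 -0.3188  0.0244] zyaw -0.1638 F [-1.42  0.45  4.53] gap 0.0128 q [-0.788  0.391 -0.385  0.793  0.    -0.624]
t 4.05 tcp [ 0.4299 -0.3188  0.0244] zyaw -0.1638 F [-1.71  1.21  5.52] gap 0.0128 q [-0.788  0.391 -0.385  0.793  0.    -0.624]
```

The stick is gripped: gap 12.8 mm, TCP 24.4 mm above the bench with the underside at 0. Next I'll lift it and swing it behind the block.

Emit:
{"fn": "drive_tool", "kwargs": {"increments": "0 0 0 -0.03 0 0 0.1;0 0 0 -0.075 0 0 0.1;-0.17 0 0 -0.075 0.01 0.01 0.1;-0.34 0 0 -0.075 0.022 0.022 0.1;-0.51 0 0 -0.075 0.033 0.033 0.1;-0.68 0 0 -0.075 0.044 0.044 0.1;-0.85 0 0 -0.075 0.055 0.055 0.1;-1.02 0 0 -0.075 0.066 0.066 0.1;-1.19 0 0 -0.075 0.077 0.077 0.1;-1.36 0 0 -0.075 0.088 0.088 0.1;-1.53 0 0 -0.075 0.1 0.1 0.1;-1.693 0 0 -0.075 0.11 0.11 0.1"}}

```text
clock: 5.6
tcp_pos: [0.5561, -0.2272, 0.0981]
orientation: [0.509, -0.49, 0.509, 0.492]
wrist_force: [-0.3, -0.2, -1.1]
finger_gap: 0.0133
```

Emit:
{"fn": "drive_tool", "kwargs": {"increments": "0 0 0 0 0 0 0.1;0 0 0 0 0 0 0.1;0 0 0 0 0 0 0.1"}}

```text
clock: 5.98
tcp_pos: [0.5556, -0.2282, 0.0988]
orientation: [0.511, -0.489, 0.511, 0.489]
wrist_force: [0.3, -0.1, 0.3]
finger_gap: 0.0132
```

```bash
cat > look.py <<'E'
import sys
from h import *
st(); 
im=eyes.read_camera("top")[:,:,::-1]; n=sys.argv[1]
crop(im,*map(int,sys.argv[2:6]),float(sys.argv[6]),n)
M=np.array([.567,.0215]); c=np.array([np.cos(1.5294),np.sin(1.5294)]); nn=np.array([-c[1],c[0]])
p=env.get_state()["tcp_pos"][:2]-M; print("grip in machine x,y",p@c,p@nn, "nose x",p@c+.15)
E
python3 look.py t2.png 150 140 320 200 2.5
python3 - <<'E'
from h import *
M=np.array([.567,.0215]); c=np.array([np.cos(1.5294),np.sin(1.5294)])
print(plan((*(M-.255*c),.0524),1.5294))
im=eyes.read_camera("scene")[:,:,::-1]; crop(im,160,120,300,200,2.6,"s2.png")
E
```

```text
t 5.97 tcp [ 0.5556 -0.2282  0.0988] zyaw 1.527 F [ 0.34 -0.1   0.31] gap 0.0132 q [-0.523  0.431 -0.114  1.026 -0.    -2.05 ]
grip in machine x,y -0.25001637139956057 0.0010088638605464685 nose x -0.10001637139956057
(array([-0.0021,  0.0002, -0.0003]), array([ 0.0465, -0.001 , -0.005 ]))
```

View pics/t2.png

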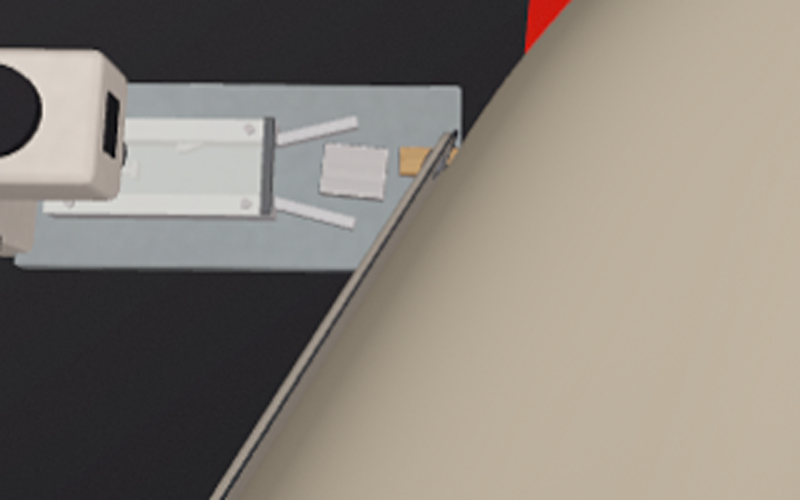

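View pics/s2.png

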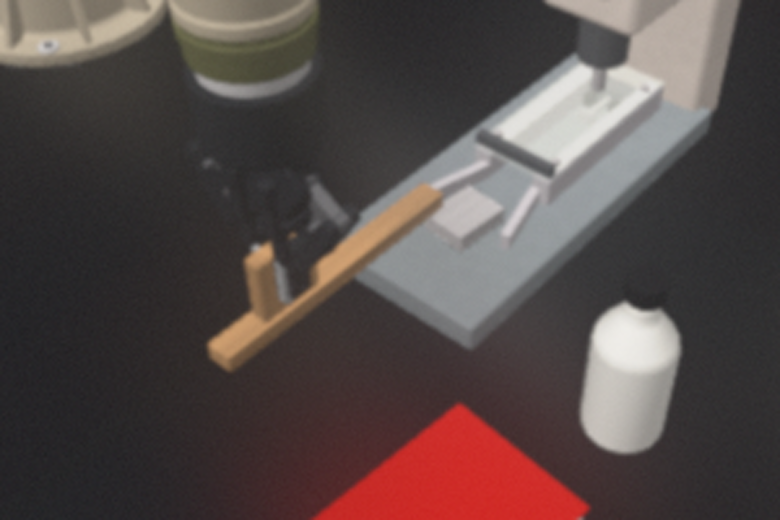

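The stick is level and in line. The nose is at crop (400,161), with the block just ahead. I'll check the nose position and then lower the stick.

Emit:
{"fn": "drive_tool", "kwargs": {"increments": "0 0 0 0.015 -0.001 -0.005 0.1;0 0 0 0.03 -0.001 -0.005 0.1;0 0 0 0.04 -0.001 -0.005 0.1;0 0 0 0.046 -0.001 -0.005 0.1;0 0 0 0.046 -0.001 -0.005 0.1;0 0 0 0.046 -0.001 -0.005 0.1"}}

```text
clock: 6.82
tcp_pos: [0.5573, -0.2331, 0.0534]
orientation: [0.51, -0.49, 0.51, 0.489]
wrist_force: [0.4, 0.1, -0.7]
finger_gap: 0.013
```

```bash
python3 look.py t3.png 225 165 110 90 7
python3 - <<'E'
from h import *
im=eyes.read_camera("wrist")[:,:,::-1]; cv2.imwrite("pics/w3.png",im)
N=ray("top",[(310,198.2),(310,210.2)],.0884);print(N,N.mean(0))
p=env.get_state()["tcp_pos"];
E
```

```text
t 6.83 tcp [ 0.5573 -0.2331  0.0534] zyaw 1.5293 F [ 0.39  0.12 -0.67] gap 0.013 q [-0.529  0.475 -0.166  0.929  0.    -2.058]
grip in machine x,y -0.25478283849060857 -0.0009196038837728184 nose x -0.10478283849060857
[[ 0.57224508 -0.07677115  0.0884    ]
 [ 0.54952827 -0.07616154  0.0884    ]] [ 0.56088667 -0.07646634  0.0884    ]
```

View pics/t3.png

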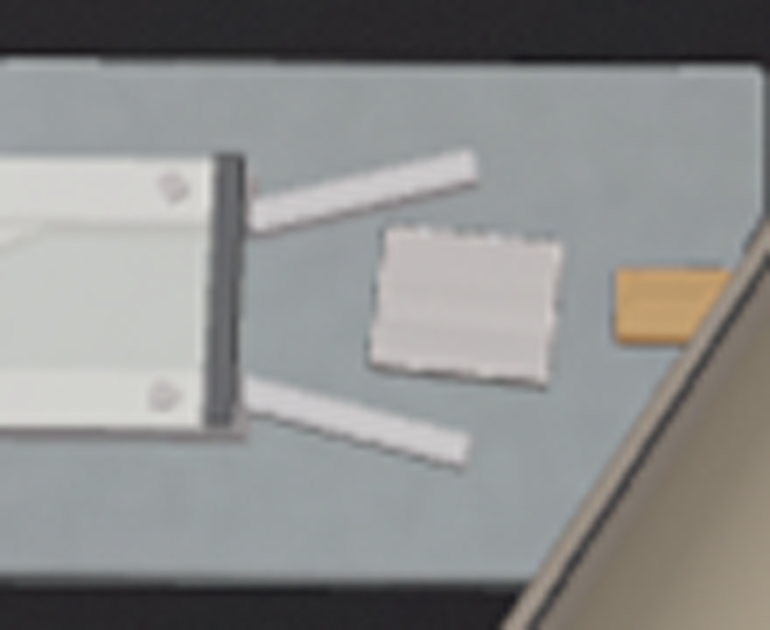

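View pics/w3.png

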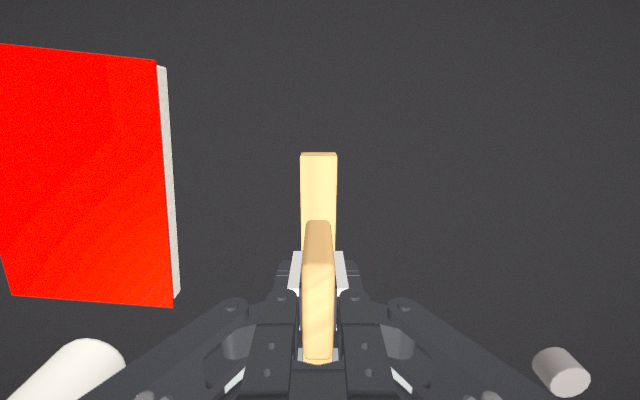

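The nose is about 1 mm to the −y side of the axis, which agrees with the computed −0.9 mm. I'll correct it sideways and start the slow feed.

Emit:
{"fn": "drive_tool", "kwargs": {"increments": "0 0 0 0.001 0.0013 0.006 0.1;0 0 0 0.001 0.0013 0.012 0.1;0 0 0 0.001 0.0013 0.017 0.1;0 0 0 0.001 0.0013 0.02 0.1;0 0 0 0.001 0.0013 0.023 0.1;0 0 0 0.001 0.0013 0.026 0.1;0 0 0 0.001 0.0013 0.029 0.1;0 0 0 0.001 0.0013 0.032 0.1;0 0 0 0.001 0.0013 0.035 0.1;0 0 0 0.001 0.0013 0.038 0.1;0 0 0 0.001 0.0013 0.041 0.1;0 0 0 0.001 0.0013 0.044 0.1"}}

```text
clock: 8.43
tcp_pos: [0.5575, -0.1887, 0.0521]
orientation: [0.51, -0.49, 0.51, 0.489]
wrist_force: [-0.5, -2.1, 0.8]
finger_gap: 0.0132
```

```bash
python3 look.py t4.png 225 165 110 90 7
```

```text
t 8.43 tcp [ 0.5575 -0.1887  0.0521] zyaw 1.5293 F [-0.47 -2.11  0.79] gap 0.0132 q [-0.463  0.45  -0.21   0.91   0.    -1.992]
grip in machine x,y -0.2100184534096604 0.0008570867903654982 nose x -0.060018453409660416
```

View pics/t4.png

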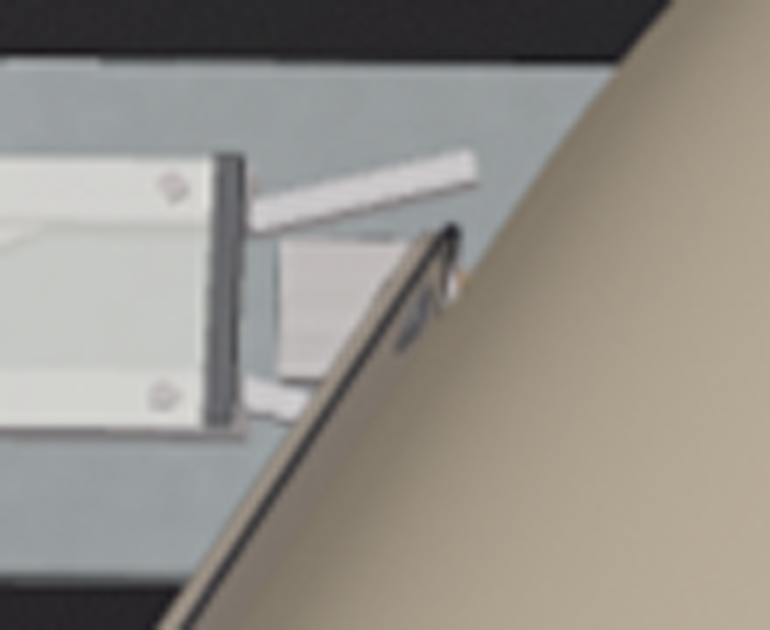

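The block has squared up (front edge at crop x≈280, y 240–380) and is centred on the channel. Feed force is about 2 N, so I'll continue.

Emit:
{"fn": "drive_tool", "kwargs": {"increments": "0 0 0 0 0 0.003 0.1;0 0 0 0 0 0.006 0.1;0 0 0 0 0 0.009 0.1;0 0 0 0 0 0.012 0.1;0 0 0 0 0 0.015 0.1;0 0 0 0 0 0.018 0.1"}}

```text
clock: 9.22
tcp_pos: [0.5583, -0.1708, 0.052]
orientation: [0.51, -0.49, 0.51, 0.489]
wrist_force: [0.4, -3.1, -0.4]
finger_gap: 0.013
```

Emit:
{"fn": "drive_tool", "kwargs": {"increments": "0 0 0 0 0 0.003 0.1;0 0 0 0 0 0.006 0.1;0 0 0 0 0 0.009 0.1;0 0 0 0 0 0.012 0.1;0 0 0 0 0 0.015 0.1;0 0 0 0 0 0.018 0.1"}}

```text
clock: 9.98
tcp_pos: [0.559, -0.1528, 0.052]
orientation: [0.51, -0.49, 0.51, 0.489]
wrist_force: [0.5, -2.2, -0.1]
finger_gap: 0.0128
```

```bash
python3 look.py t5.png 175 165 160 90 5
```

```text
t 9.97 tcp [ 0.559  -0.1528  0.052 ] zyaw 1.5292 F [ 0.53 -2.21 -0.11] gap 0.0128 q [-0.405  0.435 -0.235  0.901  0.    -1.934]
grip in machine x,y -0.1740661819179253 0.0007839066464455229 nose x -0.02406618191792531
```

View pics/t5.png

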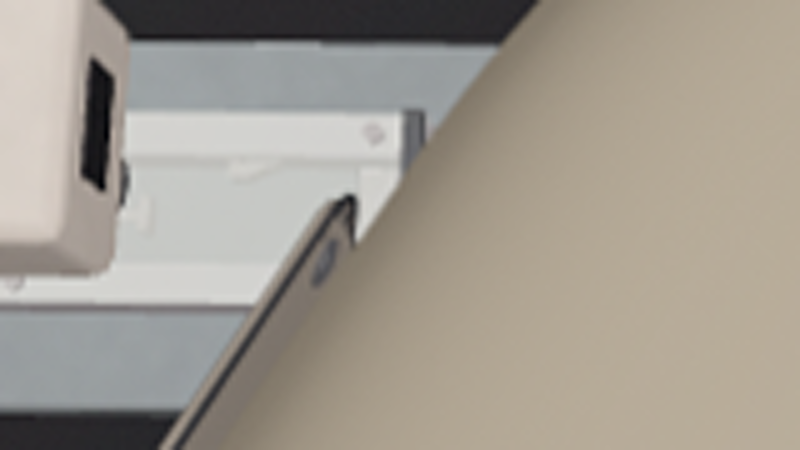

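Run:
```python
from h import *
M=np.array([.567,.0215]); c=np.array([np.cos(1.5294),np.sin(1.5294)])
for uv in [(232,180),(234,165),(358,170)]:
    P=ray("top",[((uv[0]+.5)/5-.5+175,(uv[1]+.5)/5-.5+165)],.039)[0]; print(P,(P[:2]-M)@c)
```

```text
[0.58461176 0.09952564 0.039     ] 0.07868765049584928
[0.59065489 0.09884647 0.039     ] 0.07825915006409465
[0.5870126  0.04999412 0.039     ] 0.029297919886230914
```

Emit:
{"fn": "drive_tool", "kwargs": {"increments": "0 0 0 0 0 0.004 0.1;0 0 0 0 0 0.008 0.1;0 0 0 0 0 0.012 0.1;0 0 0 0 0 0.016 0.1;0 0 0 0 0 0.02 0.1;0 0 0 0 0 0.024 0.1"}}

```text
clock: 10.78
tcp_pos: [0.5599, -0.1286, 0.052]
orientation: [0.51, -0.489, 0.51, 0.49]
wrist_force: [-0.0, -2.3, -0.6]
finger_gap: 0.0131
```

Emit:
{"fn": "drive_tool", "kwargs": {"increments": "0 0 0 0 0 0.003 0.1;0 0 0 0 0 0.006 0.1;0 0 0 0 0 0.009 0.1;0 0 0 0 0 0.012 0.1;0 0 0 0 0 0.015 0.1;0 0 0 0 0 0.018 0.1"}}

```text
clock: 11.52
tcp_pos: [0.5608, -0.1119, 0.0523]
orientation: [0.51, -0.49, 0.511, 0.489]
wrist_force: [-0.4, -6.6, 1.0]
finger_gap: 0.0129
```

Emit:
{"fn": "drive_tool", "kwargs": {"increments": "0 0 0 0 0 0.003 0.1;0 0 0 0 0 0.006 0.1;0 0 0 0 0 0.009 0.1;0 0 0 0 0 0.012 0.1;0 0 0 0 0 0.015 0.1;0 0 0 0 0 0.018 0.1"}}

```text
clock: 12.28
tcp_pos: [0.5616, -0.094, 0.0523]
orientation: [0.51, -0.49, 0.511, 0.489]
wrist_force: [-0.5, -5.7, 1.1]
finger_gap: 0.0126
```

Emit:
{"fn": "drive_tool", "kwargs": {"increments": "0 0 0 0 0 0.003 0.1;0 0 0 0 0 0.006 0.1;0 0 0 0 0 0.009 0.1;0 0 0 0 0 0.012 0.1;0 0 0 0 0 0.015 0.1;0 0 0 0 0 0.018 0.1"}}

```text
clock: 13.02
tcp_pos: [0.5624, -0.076, 0.0523]
orientation: [0.51, -0.49, 0.511, 0.489]
wrist_force: [-0.5, -6.5, -0.0]
finger_gap: 0.013
```

```bash
python3 look.py t6.png 175 165 160 90 5
python3 - <<'E'
from h import *
im=eyes.read_camera("scene")[:,:,::-1]; crop(im,300,120,160,120,5,"s6.png")
E
```

```text
t 13.03 tcp [ 0.5624 -0.076   0.0523] zyaw 1.5285 F [-0.48 -6.49 -0.04] gap 0.013 q [-0.275  0.414 -0.268  0.888 -0.002 -1.803]
grip in machine x,y -0.09715832082428535 0.0006918378249334329 nose x 0.05284167917571464
```

View pics/t6.png

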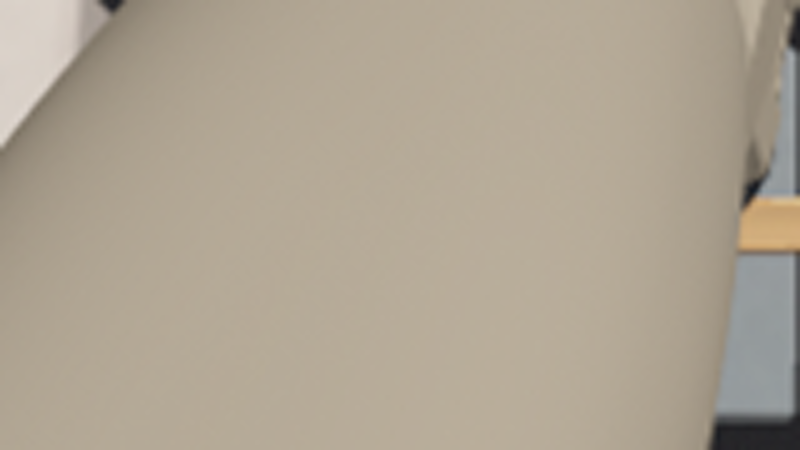

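View pics/s6.png

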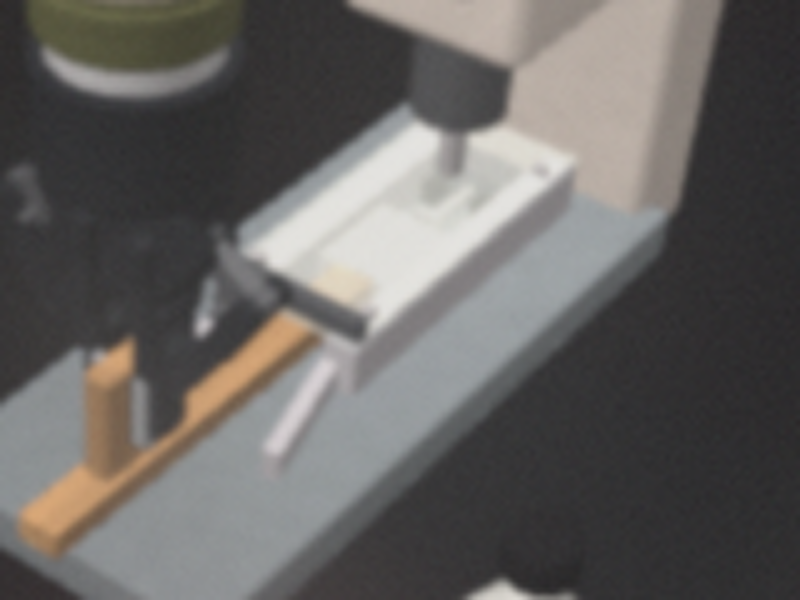

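The scene view shows the stick nose under the guard behind the block (nose near crop (345,285)), tilting nothing. I'll continue in finer steps.

Emit:
{"fn": "drive_tool", "kwargs": {"increments": "0 0 0 0 0 0.002 0.1;0 0 0 0 0 0.004 0.1;0 0 0 0 0 0.006 0.1;0 0 0 0 0 0.008 0.1;0 0 0 0 0 0.01 0.1;0 0 0 0 0 0.012 0.1"}}

```text
clock: 13.88
tcp_pos: [0.5628, -0.0647, 0.0524]
orientation: [0.51, -0.49, 0.511, 0.488]
wrist_force: [-1.7, -8.9, 1.5]
finger_gap: 0.0129
```

Emit:
{"fn": "drive_tool", "kwargs": {"increments": "0 0 0 0 0 0.0015 0.1;0 0 0 0 0 0.003 0.1;0 0 0 0 0 0.0045 0.1;0 0 0 0 0 0.006 0.1"}}

```text
clock: 14.38
tcp_pos: [0.5631, -0.0591, 0.0525]
orientation: [0.51, -0.49, 0.512, 0.488]
wrist_force: [-0.9, -10.0, 1.9]
finger_gap: 0.013
```

Emit:
{"fn": "drive_tool", "kwargs": {"increments": "0 0 0 0 0 0.001 0.1;0 0 0 0 0 0.002 0.1;0 0 0 0 0 0.003 0.1"}}

```text
clock: 14.75
tcp_pos: [0.5632, -0.0563, 0.0525]
orientation: [0.51, -0.49, 0.512, 0.488]
wrist_force: [-0.4, -9.3, 1.8]
finger_gap: 0.0126
```

Emit:
{"fn": "drive_tool", "kwargs": {"increments": "0 0 0 0 0 0.001 0.1;0 0 0 0 0 0.002 0.1;0 0 0 0 0 0.002 0.1"}}

```text
clock: 15.12
tcp_pos: [0.5633, -0.0543, 0.0525]
orientation: [0.51, -0.49, 0.512, 0.488]
wrist_force: [-1.4, -10.0, 2.7]
finger_gap: 0.013
```

Emit:
{"fn": "drive_tool", "kwargs": {"increments": "0 0 0 0 0 0.001 0.1;0 0 0 0 0 0.002 0.1;0 0 0 0 0 0.002 0.1"}}

```text
clock: 15.5
tcp_pos: [0.5634, -0.0524, 0.0526]
orientation: [0.51, -0.49, 0.512, 0.488]
wrist_force: [-0.5, -10.3, 1.6]
finger_gap: 0.0126
```

Run:
```python
from h import *
st(); im=eyes.read_camera("scene")[:,:,::-1]; crop(im,340,130,90,70,8,"s7.png")
st()
```

```text
t 15.5 tcp [ 0.5634 -0.0524  0.0526] zyaw 1.5279 F [ -0.47 -10.27   1.55] gap 0.0126 q [-0.232  0.411 -0.272  0.887 -0.004 -1.76 ]
t 15.55 tcp [ 0.5634 -0.0524  0.0526] zyaw 1.5278 F [ -1.72 -10.59   2.32] gap 0.0127 q [-0.232  0.411 -0.272  0.887 -0.004 -1.76 ]
```

View pics/s7.png

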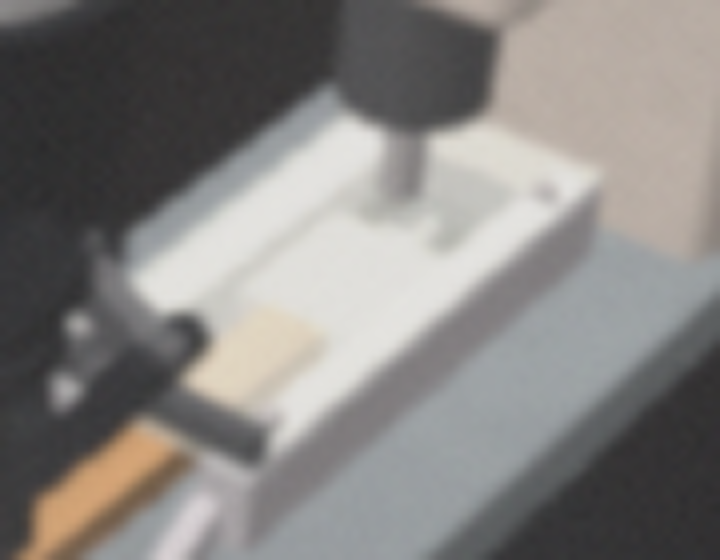

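The scene crop shows the nose at about (300,325) behind the block, and the catch hasn't visibly snapped yet. Force is about 10 N, so I'll continue in small steps.

Emit:
{"fn": "drive_tool", "kwargs": {"increments": "0 0 0 0 0 0.001 0.1;0 0 0 0 0 0.001 0.1"}}

```text
clock: 15.8
tcp_pos: [0.5634, -0.0507, 0.0524]
orientation: [0.51, -0.49, 0.511, 0.488]
wrist_force: [-0.3, -8.2, 1.3]
finger_gap: 0.013
```

Emit:
{"fn": "drive_tool", "kwargs": {"increments": "0 0 0 0 0 0.001 0.1;0 0 0 0 0 0.001 0.1"}}

```text
clock: 16.05
tcp_pos: [0.5635, -0.0496, 0.0524]
orientation: [0.51, -0.49, 0.511, 0.488]
wrist_force: [-0.7, -7.7, 1.9]
finger_gap: 0.0129
```

Emit:
{"fn": "drive_tool", "kwargs": {"increments": "0 0 0 0 0 0.001 0.1;0 0 0 0 0 0.001 0.1"}}

```text
clock: 16.3
tcp_pos: [0.5635, -0.0489, 0.0524]
orientation: [0.51, -0.49, 0.511, 0.488]
wrist_force: [-0.7, -9.1, 2.2]
finger_gap: 0.0127
```

Emit:
{"fn": "drive_tool", "kwargs": {"increments": "0 0 0 0 0 0.001 0.1;0 0 0 0 0 0.001 0.1"}}

```text
clock: 16.55
tcp_pos: [0.5636, -0.0485, 0.0526]
orientation: [0.51, -0.49, 0.512, 0.488]
wrist_force: [-1.1, -11.7, 2.7]
finger_gap: 0.013
```

Emit:
{"fn": "drive_tool", "kwargs": {"increments": "0 0 0 0 0 0.001 0.1;0 0 0 0 0 0.001 0.1"}}

```text
clock: 16.8
tcp_pos: [0.5637, -0.0482, 0.0528]
orientation: [0.509, -0.491, 0.512, 0.487]
wrist_force: [-1.9, -13.3, 3.6]
finger_gap: 0.013
```

Run:
```python
from h import *
st(); im=eyes.read_camera("scene")[:,:,::-1]; crop(im,340,130,90,70,8,"s8.png")
```

```text
t 16.8 tcp [ 0.5637 -0.0482  0.0528] zyaw 1.5275 F [ -1.94 -13.27   3.63] gap 0.013 q [-0.224  0.41  -0.273  0.886 -0.006 -1.751]
```

View pics/s8.png

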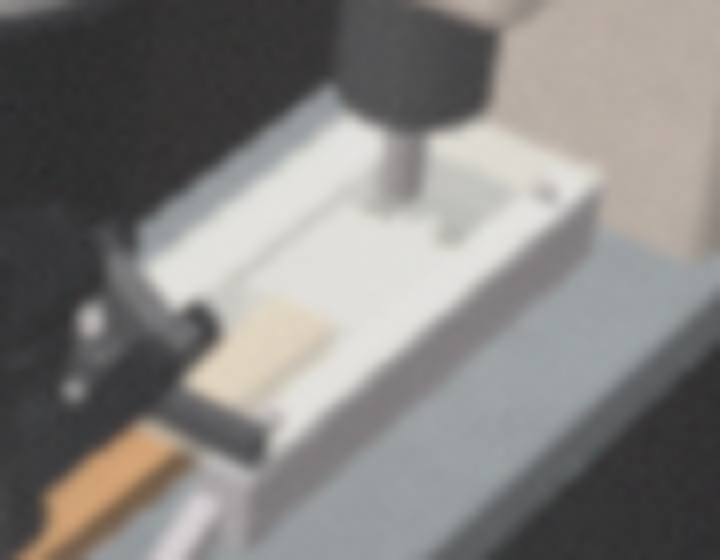

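Force fell from 10.3 to 7.7 N, which fits the catch snapping. It then rose at about 4 N/mm, which fits the bumpers. I'll press a little more and hold.

Emit:
{"fn": "drive_tool", "kwargs": {"increments": "0 0 0 0 0 0.001 0.1;0 0 0 0 0 0.0015 0.1;0 0 0 0 0 0.0015 0.1;0 0 0 0 0 0.0015 0.1"}}

```text
clock: 17.35
tcp_pos: [0.5638, -0.0477, 0.053]
orientation: [0.509, -0.491, 0.513, 0.487]
wrist_force: [-2.3, -17.0, 4.4]
finger_gap: 0.013
```

Run:
```python
from h import *
for k in range(4): st(); im=eyes.read_camera("scene")[:,:,::-1]
```

```text
t 17.35 tcp [ 0.5638 -0.0477  0.053 ] zyaw 1.5269 F [ -2.3  -16.99   4.42] gap 0.013 q [-0.222  0.41  -0.272  0.886 -0.008 -1.749]
t 17.4 tcp [ 0.5638 -0.0477  0.053 ] zyaw 1.5268 F [ -2.44 -16.61   4.14] gap 0.0129 q [-0.222  0.41  -0.272  0.886 -0.008 -1.749]
t 17.45 tcp [ 0.5638 -0.0477  0.053 ] zyaw 1.5268 F [ -1.86 -16.05   4.25] gap 0.0127 q [-0.222  0.41  -0.272  0.886 -0.008 -1.749]
t 17.5 tcp [ 0.5638 -0.0477  0.053 ] zyaw 1.5269 F [ -2.04 -16.49   4.48] gap 0.0135 q [-0.222  0.41  -0.272  0.886 -0.008 -1.749]
```

I held 16.5 N steadily. Now I'll draw back gently and watch whether the force goes to zero, meaning the block is held.

Emit:
{"fn": "drive_tool", "kwargs": {"increments": "0 0 0 0 0 -0.002 0.1;0 0 0 0 0 -0.004 0.1;0 0 0 0 0 -0.006 0.1;0 0 0 0 0 -0.006 0.1"}}

```text
clock: 18.05
tcp_pos: [0.5633, -0.0497, 0.052]
orientation: [0.51, -0.489, 0.51, 0.489]
wrist_force: [0.3, -4.4, 1.0]
finger_gap: 0.0127
```

Emit:
{"fn": "drive_tool", "kwargs": {"increments": "0 0 0 0 0 -0.001 0.1;0 0 0 0 0 -0.002 0.1;0 0 0 0 0 -0.002 0.1"}}

```text
clock: 18.42
tcp_pos: [0.5631, -0.0513, 0.0519]
orientation: [0.51, -0.489, 0.51, 0.49]
wrist_force: [0.1, -2.0, -0.4]
finger_gap: 0.0129
```

Emit:
{"fn": "drive_tool", "kwargs": {"increments": "0 0 0 0 0 -0.001 0.1;0 0 0 0 0 -0.002 0.1;0 0 0 0 0 -0.002 0.1"}}

```text
clock: 18.8
tcp_pos: [0.5628, -0.0534, 0.0518]
orientation: [0.51, -0.489, 0.51, 0.49]
wrist_force: [-1.0, -0.6, -0.3]
finger_gap: 0.013
```

Run:
```python
from h import *
st(); im=eyes.read_camera("scene")[:,:,::-1]; crop(im,340,130,90,70,8,"s9.png"); st()
```

```text
t 18.8 tcp [ 0.5628 -0.0534  0.0518] zyaw 1.5293 F [-1.01 -0.56 -0.3 ] gap 0.013 q [-0.237  0.412 -0.273  0.887  0.    -1.766]
t 18.85 tcp [ 0.5629 -0.0534  0.0519] zyaw 1.5293 F [ 0.07 -0.63 -0.81] gap 0.0132 q [-0.237  0.412 -0.273  0.887  0.    -1.766]
```

View pics/s9.png

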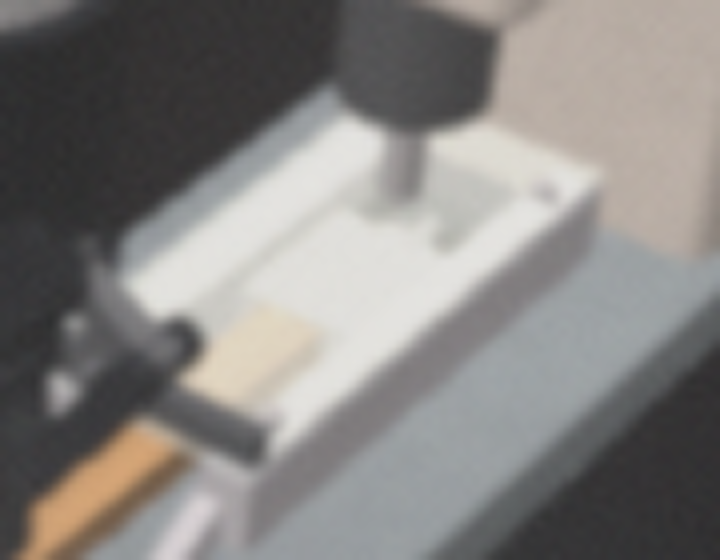

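Emit:
{"fn": "drive_tool", "kwargs": {"increments": "0 0 0 0 0 -0.003 0.1;0 0 0 0 0 -0.006 0.1;0 0 0 0 0 -0.009 0.1;0 0 0 0 0 -0.012 0.1"}}

```text
clock: 19.35
tcp_pos: [0.5626, -0.0659, 0.052]
orientation: [0.51, -0.489, 0.51, 0.489]
wrist_force: [-0.1, 0.3, -0.5]
finger_gap: 0.0128
```

Run:
```python
from h import *
st(); im=eyes.read_camera("scene")[:,:,::-1]; crop(im,340,130,90,70,8,"s10.png"); st()
```

```text
t 19.35 tcp [ 0.5626 -0.0659  0.052 ] zyaw 1.529 F [-0.13  0.34 -0.5 ] gap 0.0128 q [-0.258  0.413 -0.27   0.887  0.    -1.787]
t 19.4 tcp [ 0.5626 -0.0662  0.052 ] zyaw 1.5287 F [-0.33 -0.52 -1.09] gap 0.0129 q [-0.259  0.413 -0.27   0.887 -0.    -1.787]
```

View pics/s10.png

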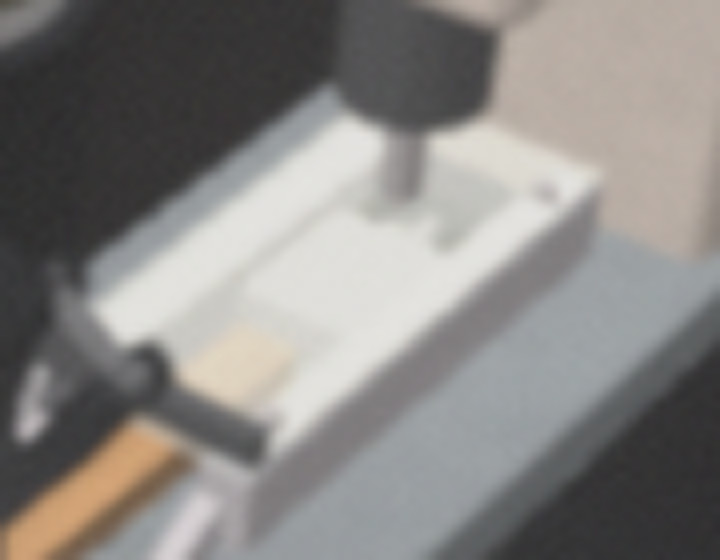

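The block stays put with a clear gap to the nose (nose at ~(270,345), block rear edge at ~(290,310)). Now I'll withdraw fully.

Emit:
{"fn": "drive_tool", "kwargs": {"increments": "0 0 0 0 0 -0.015 0.1;0 0 0 0 0 -0.035 0.1;0 0 0 0 0 -0.06 0.1;0 0 0 0 0 -0.085 0.1;0 0 0 0 0 -0.11 0.1;0 0 0 0 0 -0.135 0.1;0 0 0 0 0 -0.155 0.1;0 0 0 0 0 -0.165 0.1;0 0 0 -0.03 0 -0.165 0.1;0 0 0 -0.05 0 -0.165 0.1;0 0 0 -0.05 0 -0.165 0.1"}}

```text
clock: 20.78
tcp_pos: [0.5569, -0.231, 0.1037]
orientation: [0.511, -0.491, 0.51, 0.488]
wrist_force: [0.1, 0.3, -0.5]
finger_gap: 0.0129
```

```bash
python3 look.py t11.png 150 150 190 110 4;python3 - <<'E'
from h import *
print(plan((.4298,-.3194,.09),-.1636))
im=eyes.read_camera("scene")[:,:,::-1]; crop(im,160,110,300,220,2.6,"s11.png")
E
```

```text
t 20.77 tcp [ 0.5569 -0.231   0.1037] zyaw 1.5295 F [ 0.14  0.25 -0.47] gap 0.0129 q [-0.526  0.428 -0.106  1.033  0.    -2.056]
grip in machine x,y -0.25221508710695195 0.0004392610721920578 nose x -0.10221508710695196
(array([1.6932e+00, 7.0000e-04, 1.2000e-03]), array([ 0.0122,  0.1226, -0.094 ]))
```

View pics/t11.png

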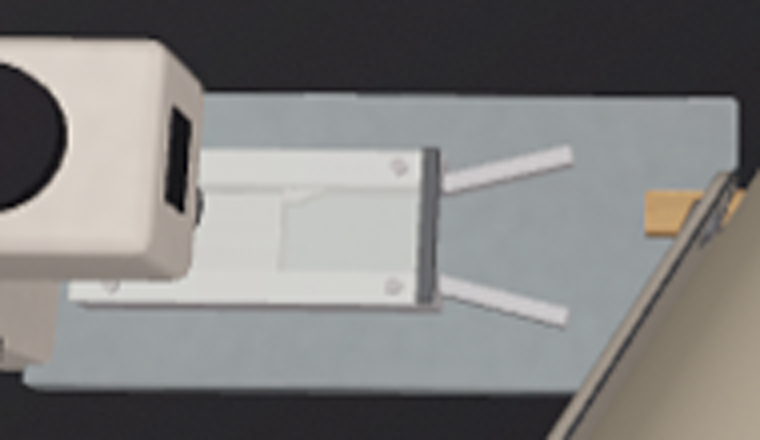

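View pics/s11.png

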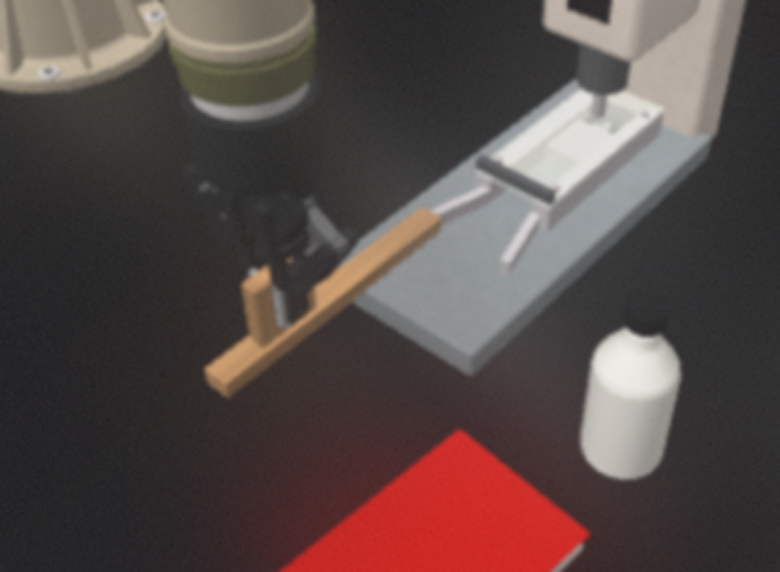

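The top view shows the block's rear edge at crop x≈282, right behind the sprung-out catch (285–320, 195), so it is held. I'll return the stick to its starting place.

Emit:
{"fn": "drive_tool", "kwargs": {"increments": "0.15 0 0 0 0.012 -0.009 0.1;0.32 0 0 0 0.024 -0.018 0.1;0.49 0 0 0 0.037 -0.028 0.1;0.66 0 0 0 0.05 -0.038 0.1;0.83 0 0 0 0.062 -0.048 0.1;1 0 0 0 0.075 -0.058 0.1;1.17 0 0 0 0.087 -0.067 0.1;1.34 0 0 0 0.1 -0.077 0.1;1.51 0 0 0 0.112 -0.087 0.1;1.65 0 0 0.005 0.12 -0.092 0.1;1.693 0 0 0.012 0.1225 -0.094 0.1;1.693 0 0 0.012 0.1225 -0.094 0.1"}}

```text
clock: 22.38
tcp_pos: [0.4287, -0.3184, 0.0885]
orientation: [0.704, 0.058, 0.705, -0.057]
wrist_force: [-0.1, -1.5, -1.3]
finger_gap: 0.013
```

Emit:
{"fn": "drive_tool", "kwargs": {"increments": "0 0 0 0.02 0 0 0.1;0 0 0 0.04 0 0 0.1;0 0 0 0.05 0 0 0.1;0 0 0 0.055 0 0 0.1;0 0 0 0.055 0 0 0.1"}}

```text
clock: 23.0
tcp_pos: [0.4296, -0.3191, 0.035]
orientation: [0.705, 0.058, 0.705, -0.058]
wrist_force: [-0.6, 0.5, -1.2]
finger_gap: 0.0131
```

Run:
```python
from h import *
st(); im=eyes.read_camera("scene")[:,:,::-1]; crop(im,120,180,180,160,4,"s12.png"); st()
print(plan((.4298,-.3194,.0244),-.1636))
```

```text
t 23.0 tcp [ 0.4296 -0.3191  0.035 ] zyaw -0.1632 F [-0.63  0.54 -1.17] gap 0.0131 q [-0.789  0.38  -0.372  0.819  0.    -0.626]
t 23.05 tcp [ 0.4298 -0.3194  0.0354] zyaw -0.1634 F [ 0.37 -1.15 -0.97] gap 0.0132 q [-0.789  0.379 -0.372  0.819  0.    -0.626]
(array([0.0002, 0.0005, 0.0003]), array([0.011, 0.   , 0.   ]))
```

View pics/s12.png

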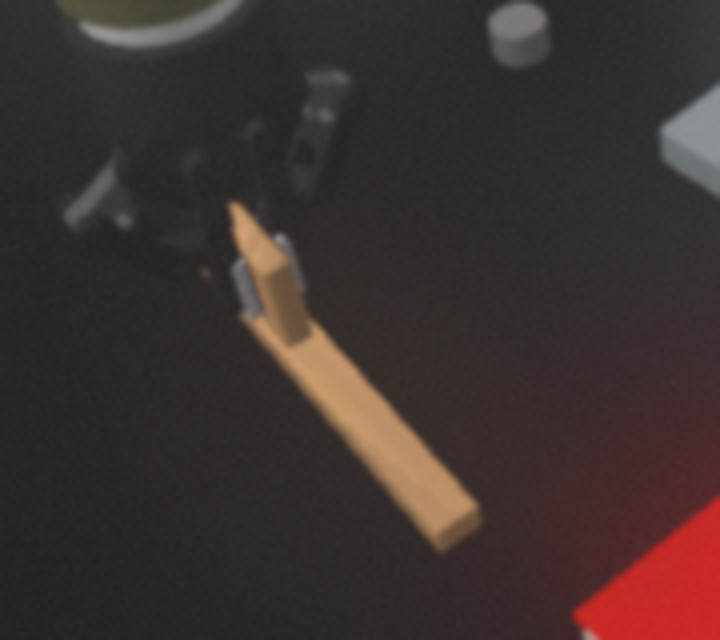

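The stick hangs level, about 11 mm above its starting place. I'll lower it slowly.

Emit:
{"fn": "drive_tool", "kwargs": {"increments": "0 0 0 0.003 0 0 0.1;0 0 0 0.006 0 0 0.1;0 0 0 0.008 0 0 0.1;0 0 0 0.01 0 0 0.1;0 0 0 0.01 0 0 0.1"}}

```text
clock: 23.68
tcp_pos: [0.4294, -0.3192, 0.0248]
orientation: [0.705, 0.058, 0.705, -0.058]
wrist_force: [0.5, 0.4, -0.8]
finger_gap: 0.0131
```

Run:
```python
from h import *
st(); eyes.read_camera("scene"); st()
```

```text
t 23.68 tcp [ 0.4294 -0.3192  0.0248] zyaw -0.1638 F [ 0.51  0.42 -0.83] gap 0.0131 q [-0.789  0.391 -0.384  0.796  0.    -0.626]
t 23.73 tcp [ 0.4294 -0.3192  0.0249] zyaw -0.1638 F [ 0.51 -1.02 -0.87] gap 0.0127 q [-0.789  0.391 -0.384  0.796  0.    -0.626]
```

Emit:
{"fn": "drive_tool", "kwargs": {"increments": "0 0 0 0.0007 0 0 0.1;0 0 0 0.001 0 0 0.1;0 0 0 0.001 0 0 0.1"}}

```text
clock: 24.1
tcp_pos: [0.4295, -0.3193, 0.0245]
orientation: [0.705, 0.058, 0.705, -0.058]
wrist_force: [-1.7, 1.2, 4.9]
finger_gap: 0.0129
```

Emit:
{"fn": "drive_tool", "kwargs": {"increments": "0 0 0 0 0 0 0.25;0 0 0 0 0 0 0.35;0 0 0 0 0 0 0.6;0 0 0 0 0 0 1;0 0 0 0 0 0 1;0 0 0 0 0 0 1;0 0 0 -0.03 0 0 1;0 0 0 -0.07 0 0 1;0 0 0 -0.12 0 0 1;0 0 0 -0.16 0 0 1;0 0 0 -0.16 0 0 1;0 0 0 -0.16 0 0 1"}}

```text
clock: 25.6
tcp_pos: [0.4292, -0.319, 0.1835]
orientation: [0.705, 0.058, 0.705, -0.058]
wrist_force: [0.2, 0.4, -0.1]
finger_gap: 0.0853
```

Run:
```python
from h import *
st(); im=eyes.read_camera("scene")[:,:,::-1]; cv2.imwrite("pics/s13.png",im)
im=eyes.read_camera("top")[:,:,::-1]; cv2.imwrite("pics/t13.png",im)
im=eyes.read_camera("wrist")[:,:,::-1]; cv2.imwrite("pics/w13.png",im)
```

```text
t 25.6 tcp [ 0.4292 -0.319   0.1835] zyaw -0.1638 F [ 0.19  0.36 -0.14] gap 0.0853 q [-0.789  0.255 -0.151  1.165  0.    -0.626]
```

View pics/s13.png

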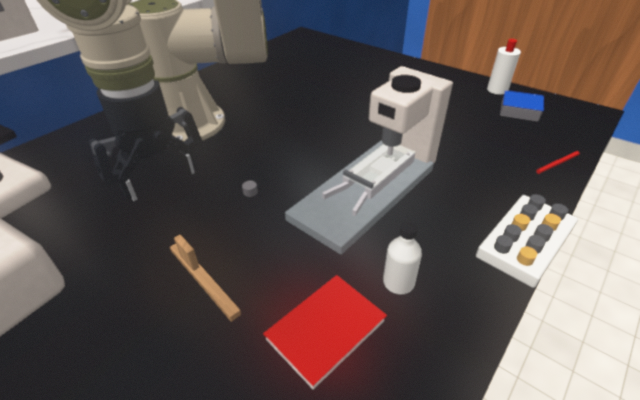

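View pics/t13.png

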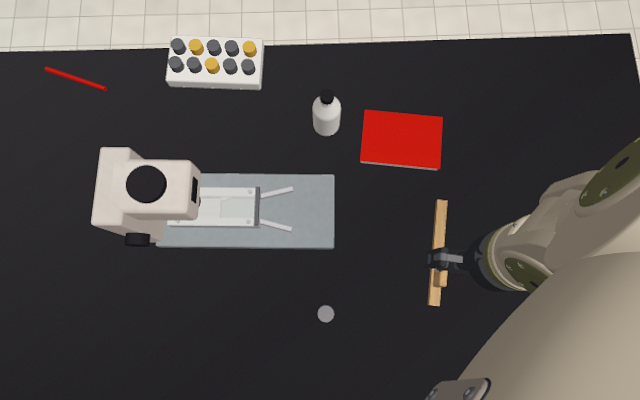

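View pics/w13.png

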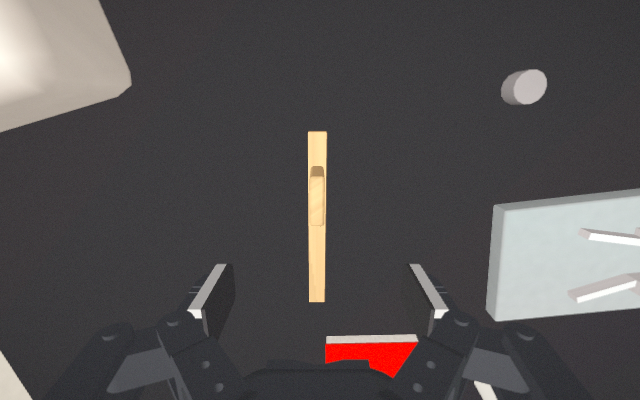

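The stick lies flat on the bench at its starting place (scene (170,250)–(237,315)). The bystanders haven't moved, the block is still under the guard, and the gripper is clear. One last close-up check, then I'll hand in.

Run:
```python
from h import *
im=cv2.imread("pics/t13.png"); crop(im,150,150,190,110,4,"t14.png")
a=cv2.imread("pics/top0.png")
for n,(x,y,w,h) in dict(puck=(310,298,32,32),bottle=(305,85,45,55),book=(350,100,100,75)).items(): print(n,np.abs(im[y:y+h,x:x+w].astype(int)-a[y:y+h,x:x+w]).mean())
P=ray("top",[((282+.5)/4-.5+150,(235+.5)/4-.5+150)],.041)[0]; c=np.array([np.cos(1.5294),np.sin(1.5294)]); print("block centre past mouth",(P[:2]-[.567,.0215])@c+.025)
print(job.hand_in())
```

```text
puck 0.8248697916666666
bottle 0.6791919191919192
book 1.0207555555555556
block centre past mouth 0.1039980613624217
the job is handed in; nothing more can be done
None
```

View pics/t14.png

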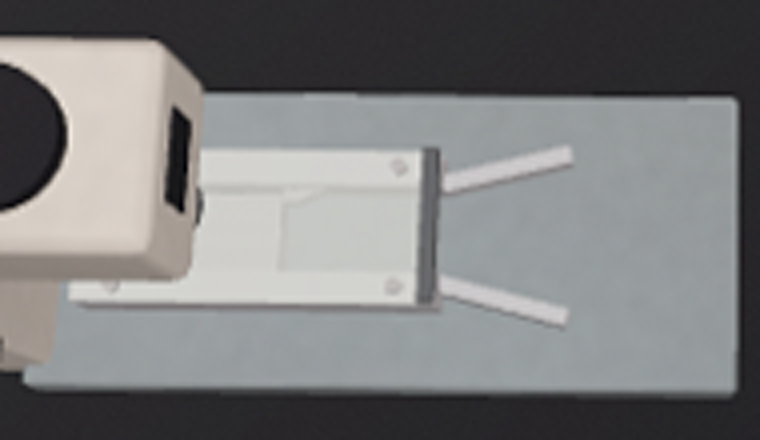

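The block is fed in and held by the catch, and the stick is back flat on the bench where it started. I handed the job in at about 26 s of the 70 s allowed; the hand-in gave no verdict.

- **Feeding:** I gripped the stick by its fin and pushed the block under the guard at 2 to 10 N. The force then dropped from about 10.3 to 7.7 N, which fits the catch snapping out.
- **Pressing home:** I pressed against the bumpers and held about 16.5 N. The highest reading was 17.0 N, but I only read the force between moves, so a brief higher peak would not show.
- **Drawing out:** The force fell to about zero as the stick came away, and the block stayed put.
- **Last checks:** The block's rear sits at the sprung-out catch, with its centre about 104 mm past the mouth, inside the 95 to 115 mm allowed. The puck, bottle and notebook look unmoved in the top view, and the gripper is open and clear. No check failed or disagreed; I judged the catch by force and pictures, as its joint can't be read directly.

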